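Draw the filter sample tray home and retain it

ROBOT

A 6-joint arm with a two-finger parallel gripper is mounted at the origin on the work surface. World frame = base frame: x ahead of the robot, y to its left, z up, the work surface at z = 0. Lengths are in m, angles in rad, forces in N, time in s.
With the tool pointing down it reaches from about 0.275 to 0.85 m from the base axis. Payload 19 kg.
Tool frame: the origin (TCP) lies midway between the tips of the shut fingers; the grasp point (between the pads) lies behind it (tcp_to_grasp is the z of the grasp point in the tool frame, in m); z points along the fingers, y is the line along which they close (so a half turn about z gives the same grasp; the last joint's range is limited). The gripper opens to 85 mm and grips with 20 to 120 N. Pads are 22 mm wide; open, the fingers measure 114 mm over their backs; the gripper's body (76 mm by 85 mm) begins 54 mm behind the grasp point. The pads swing forward as they close: fully open they stand 13 mm farther back than shut.
Start: joints at [1.138, 0.15, 1.437, -0, 1.554, -0.134], TCP at [0.169, 0.549, 0.231] pointing down, gripper open.
Joint ranges: [-2.8, 2.8], [-0.68, 2.1], [0.12, 2.68], [-1.39, 4.53], [0.16, 2.79], [-2.81, 2.81]. Speed limits (rad/s): [1.89, 1.89, 2.22, 3.01, 3.01, 3.01].

INTERFACE

Orientations are given as [roll, pitch, yaw] about the fixed x, y, z axes, in that order (R = Rz(yaw) Ry(pitch) Rx(roll)).
In Python, from plant import * gives the robot as it stands.
- The arm moves only by the tool carry_out, never from a script. Its argument "motion" is a list of rows, each a list of 7 numbers: the shift along the tool's x, y, z in mm, then the turn, a rotation vector about the tool's x, y, z in units of 5 degrees (1.0 is 5 degrees), then the finger opening in mm, from 0 to 85.4. A call has 1 to 8 rows; each row shifts and turns the commanded pose from where the row before left it, along the tool's axes as they then stand; what a row does not reach is not made up. A row lasts 1/12 s, in which the tool goes at most 41.7 mm and 7.16 degrees, less where a joint would pass 70% of its speed; a pose out of reach is approached as far as the arm can. A call is refused whole if a number of a shift passes 41.7 or a number of a turn 1, either way. A call with a gripper value outside its range is refused whole. The fingers move at their own pace and stop on an object; the grip force is fixed at half the most. Time passes only in rows, so rows that do not move let the fingers close. It gives the time, the measured TCP pose, the force, the opening and the grip force at its end, in the units of the state.
- get_obs(): the state, without advancing time (a new reading comes with each control period).
- capture(name): name is "side" or "top"; returns a dict with "color" (420x560x3 uint8, blue, green, red), "fx", "fy", "cx", "cy" (pixels), "distortion" ([k1, k2, p1, p2, k3] as OpenCV has them; the pictures are not rectified), "R" (3x3) and "t" (3): a world point X has camera coordinates R X + t. Camera axes: x right, y down, z forward; pixel columns grow to the right and rows downward; lengths in m; the calibration is good to about 2 mm. A picture is of the moment at which its call begins. There is no depth.
- hand_in(): hands the job in; it is judged then, once.
The state is a dict: "time_s": time; "qpos": joint angles; "qd": joint speeds; "joint_torque": joint torques, N m; "position": TCP position; "orientation": TCP orientation; "wrist_force": force on the tool from outside, world axes, zero at the start; "moment": the same for the moment, N m; "gripper_width": finger opening in m; "gripper_force": force on a finger pad.
Only numpy, scipy, OpenCV 4.12 (cv2) and the standard library are available. Lean on these libraries where they do the work, as an engineer would, in place of code of your own. Each camera call takes 0.05 s, during which the arm holds its last target. There are 200 camera calls.

TASK

Hook a fingertip behind the far lip of the steel sample tray and drag the tray towards the robot between its guide rails until it is fully home, then press it firmly but gently against the rubber stop for about half a second (about 10 N, never more than 25 N). Then swing the retaining arm in behind the tray until its post rests against the far lip, without ramming it, and let go. Leave the other things on the bench where they are.

Things in the scene. Friction and masses are not known exactly. Their poses are not given: they have to be found in the camera images.
- bay: Loading bay fixed to the bench: two aluminium guide rails (270 long, 14 wide, 22 high, inner faces 126 apart) along its x, joined at the robot's end by a cross bar. Origin on the bench midway between the rails; x runs along the rails away from the robot (far), y left, z up. The stop block is at its near end, the retaining arm on the left rail
- stop_zone (a point): Middle of the zone of the stop's face (bay x = -75 mm), axes as the bay's. The stop, a sprung rubber pad (60 wide, 31 to 45 high, 6 N per mm, 4 mm of give), is clamped on a steel block anywhere within 10 mm either side of this point, NOT measured: feel for it. So the home tray's centre lies at bay x = -15 to +5 mm
- tray: Open steel tray, 140 (x) by 120 (y) by 45 high, walls 3, 0.5 to 1.1 kg, two black filter cassettes fixed in its near half. It slides on the bench between the rails (3 mm play a side; friction 2 to 12 N). Starts centred at bay x = 75 to 105 mm. Origin: centre of underside; x to its far side, z up. A pull lip, 4 thick, at the top of its far wall sticks out 8 mm: outer edge at x = 78
- tray_lip (a point): Middle of the outer top edge of the tray's far lip (78 mm beyond the tray's centre, 45 above the bench); axes as the tray's. The bench beyond it is free: a fingertip goes down there and pulls towards the robot
- plunger (a joint): Travel (m) of a thin sprung feeler pin in the stop block, 26 above the bench, pushed in by the tray's near wall: 0 while the tray is away, about 0.008 when the tray just touches the rubber pad (home), up to 0.012 with the pad squeezed; it pushes under 1 N
- keeper (a joint): Angle (rad) of the retaining arm about its upright pivot on the left rail: 0 points along the bay's +x (far), growing clockwise from above; at 1.57 it points to the bay's -y, across the tray's path. Starts open at -0.5 to -0.05. Range -0.7 to 2.1; stays where left, needs about 2 N at the post. With the tray home its post meets the lip at 1.6 to 2.1
- keeper_pivot (a point): On the pivot axis of the retaining arm, 30 above the bench; fixed at x = 95, y = 92 mm of the bay
- keeper_post (a point): On the axis of the round upright steel post at the arm's end, 66 mm from the pivot, 70 above the bench; the post is 12 across, its top 86 above the bench (arm bar: 12 wide, 24 to 38 high). Pinch it from above or push it. Its x axis points outwards from the pivot. When bearing, its axis is 6 mm beyond the lip's outer edge
- test_head: Black conical sample head, 90 across the foot, 92 high, standing loose on the bench; origin under its centre. Leave alone
- filter_tin: Flat round grey tin with a steel lid, 92 across, 29 high, loose; origin under its centre. Leave alone
- jar: Closed jar, 60 across, 90 high, loose; origin under its centre. Leave alone
There are look-alikes about, which are no part of the job. What is shaped like the tray but blue, brown or purple is not meant.

How it is judged:
On the way, in this order (a step that is already met when the one before it is completed fails the run):
1. the tray has been dragged at least 40 mm by the finger at its far lip (distance of tray from where it was at the start of the episode above 0.04 m and x of the grasp point in the frame of tray above 0.03 m and contact force between the fingers and tray above 1 N), for 0.05 s.
2. the tray is pressed home against the stop with at least 5 N by the finger at its far lip, for 0.25 s (value of joint plunger above 0.006 m and contact force between tray and bay above 5 N and x of the grasp point in the frame of tray above 0.03 m and contact force between the fingers and tray above 1 N), for 0.25 s.
3. the retaining arm is behind the tray with its post at the far lip (value of joint keeper above 1.45 rad and x of keeper_post in the frame of tray between 0.078 and 0.0875 m and value of joint plunger above 0.006 m), for 0.2 s.
At the end, for the whole second after the job is handed in: The tray lies flat and at rest, home within 2 mm of the rubber stop (feeler pin in by more than 6 mm); the retaining arm stands across behind it (beyond 1.45 rad) with its post within 3.5 mm of the far lip, at rest and released (all of step 3 and angle between tray's own z axis and vertical below 0.05 rad and linear speed of tray below 0.01 m/s and velocity of joint keeper between -0.05 and 0.05 rad/s); the robot touches nothing.
It fails at once if more than 25 N between the tray and the bay (rails, stop or retaining arm) (contact force between tray and bay above 25 N).
It fails at once if the tray tipped by more than 0.15 rad (angle between tray's own z axis and vertical above 0.15 rad).
It fails at once if another thing on the bench moved by more than 20 mm (distance of any of test_head, filter_tin, jar from where it was at the start of the episode above 0.02 m).
It also fails if it takes over 72 s, if anything falls off the work surface, if the arm or the gripper's body presses on something with over 40 N, if the wrist force passes 120 N, or if a joint passes its speed limit or range.

## Working session

There is one attempt and no reset: what is moved stays moved. The work goes in short steps, Python scripts to look and compute and a tool call to move; the robot and the scene stay as the last step left them, time stands still between calls to the robot, and variables do not carry over. Pictures are saved under pics/ and viewed, at most 10 in all, crops included, and the job is handed in when it is done.

Besides the shell and the picture viewer there is one more tool, called after "Call:" in YAML: its name, and indented under it one key for each argument. carry_out: Moves the arm, as the interface text tells. Its arguments: {"type":"object","properties":{"motion":{"type":"array","items":{"type":"array","items":{"type":"number"}}}},"required":["motion"]}

```bash
mkdir -p pics; ls
python3 - <<'E'
from plant import *
import cv2
for n in("top","side"):
    c=capture(n); cv2.imwrite(f"pics/{n}0.png",c["color"]); print(n,c["fx"],c["cx"],c["cy"],c["distortion"],c["R"],c["t"])
o=get_obs(); print(o)
try: print(tcp_to_grasp)
except Exception as e: print(e)
E
```

```text
pics
top 385.2901012094501 278.85410243425605 206.29946066297452 [-0.11067308  0.          0.          0.          0.        ] [[-0.01022516 -0.9992689   0.03683897]
 [-0.99641054  0.00708607 -0.08435531]
 [ 0.08403259 -0.03756928 -0.99575452]] [0.04199097 0.52326445 0.98922341]
side 422.5537132453463 273.5206437232331 207.60724213312565 [-0.05417903  0.          0.          0.          0.        ] [[ 0.86195501 -0.50696858  0.00405142]
 [-0.26924184 -0.46451067 -0.84364605]
 [ 0.42958397  0.72609414 -0.53688446]] [-0.42280126  0.23253457  0.9200783 ]
{'time_s': 0.1, 'qpos': array([ 1.13798651e+00,  1.50895227e-01,  1.43788235e+00, -3.91017059e-05,
        1.55378795e+00, -1.33998968e-01]), 'qd': array([ 0.00054299, -0.00033394, -0.00183734, -0.0018326 , -0.00101521,
        0.00012034]), 'joint_torque': array([ 4.58768671e-03, -7.14367604e+01, -5.71795607e+01, -2.31493404e-04,
        6.87641994e-03, -7.13626901e-05]), 'position': array([0.16921969, 0.54933413, 0.23080118]), 'orientation': array([-3.14062328e+00, -9.12287869e-05,  2.84278244e+00]), 'wrist_force': array([ 0.61284661,  0.19020355, -0.47582318]), 'moment': array([-0.01358653, -0.05099083, -0.00340655]), 'gripper_force': 0.0, 'gripper_width': 0.08555334737192975}
-0.0187
```

View pics/top0.png

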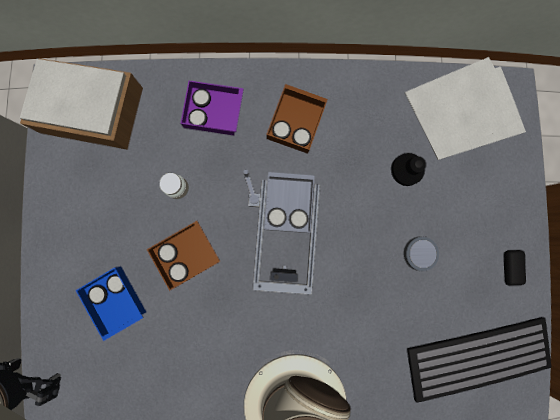

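View pics/side0.png

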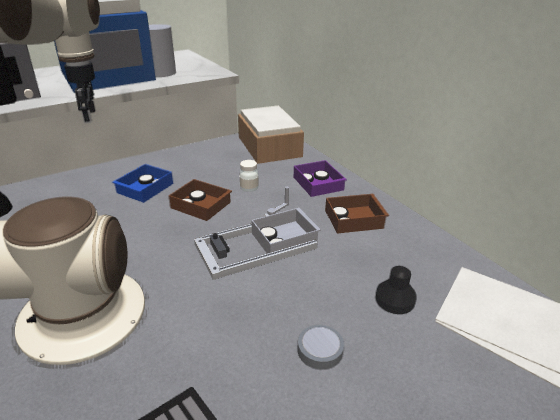

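The top view shows the grey steel tray at about (288,202) between the rails, with the keeper arm from (254,200) to (247,174) and the stop at (284,274). The look-alikes are purple (212,108), brown (297,118), brown (184,255) and blue (111,302). I'm choosing the grey one in the rails and checking it in a close crop.

Run:
```python
import cv2
a=cv2.imread("pics/top0.png")[160:300,235:335]
b=cv2.imread("pics/side0.png")[180:275,190:325]
cv2.imwrite("pics/c1.png",cv2.resize(a,None,fx=4.2,fy=4.2,interpolation=cv2.INTER_CUBIC))
cv2.imwrite("pics/c2.png",cv2.resize(b,None,fx=5,fy=5,interpolation=cv2.INTER_CUBIC))
```

```text
(no output)
```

View pics/c1.png

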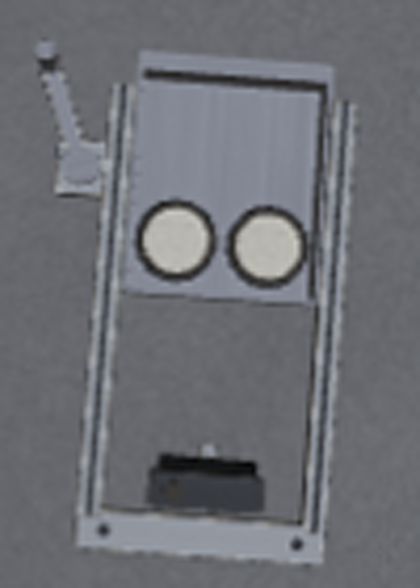

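View pics/c2.png

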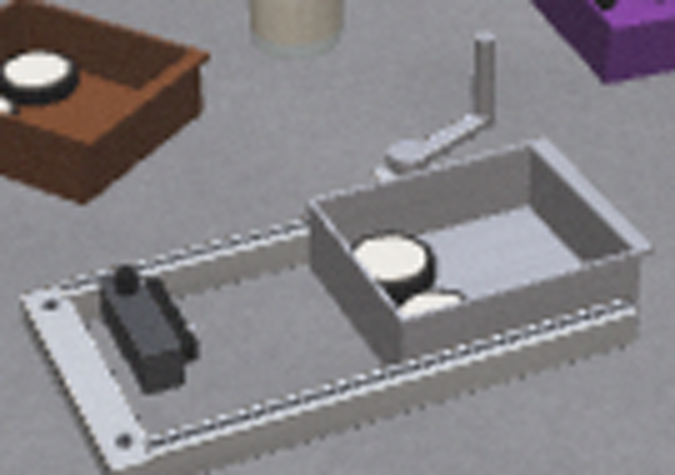

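The crop confirms the grey tray. Its lip corners are at crop (142,52) and (335,67), the far rail ends at (124,86) and (347,103), the pivot at (82,165) and the post top at (46,48). The side crop shows the post top at (484,38) and lip corners at (548,140) and (650,248).

```bash
cat > h.py <<'E'
from plant import *
import cv2, numpy as np
def world(c,uv,z):
    K=np.array([[c["fx"],0,c["cx"]],[0,c["fy"],c["cy"]],[0,0,1]])
    p=cv2.undistortPoints(np.array([[uv]],float),K,np.array(c["distortion"]))[0,0]
    R=np.array(c["R"]);o=-R.T@np.array(c["t"]);d=R.T@np.array([*p,1])
    return o+d*(z-o[2])/d[2]
def tool(P,b): # world vector(m) -> tool mm
    from scipy.spatial.transform import Rotation as Ro
    return Ro.from_euler('xyz',b["orientation"]).inv().apply(P)*1000
E
python3 - <<'E'
from h import *
t=capture("top");s=capture("side")
T=lambda u,v,z:world(t,(235+(u+.5)/4.2-.5,160+(v+.5)/4.2-.5),z)
S=lambda u,v,z:world(s,(190+(u+.5)/5-.5,180+(v+.5)/5-.5),z)
P={}
for n,a in dict(lipL=(142,52,.045),lipR=(335,67,.045),RLf=(124,86,.022),RRf=(347,103,.022),RLn=(93,520,.022),RRn=(317,535,.022),xl=(78,545,.022),xr=(322,562,.022),piv=(82,165,.042),post=(46,48,.086),nearL=(122,290,.045),nearR=(308,303,.045),stop=(208,455,.04)).items():
    P[n]=T(*a);print(n,P[n].round(4))
for n,a in dict(lipL=(535,140,.045),lipR=(650,248,.045),post=(484,38,.086),piv=(407,152,.042),xl=(22,298,.022),xr=(115,470,.022),RRf=(632,308,.022)).items(): print("S",n,S(*a).round(4))
for a,b in(("RLn","RLf"),("RRn","RRf"),("nearL","lipL"),("nearR","lipR")):
    d=P[b]-P[a];print(a,np.degrees(np.arctan2(d[1],d[0])),np.linalg.norm(d))
for a,b in(("lipR","lipL"),("RRf","RLf"),("RRn","RLn")):
    d=P[b]-P[a];print(a,np.degrees(np.arctan2(-d[0],d[1])),np.linalg.norm(d))
E
```

```text
lipL [0.6106 0.0644 0.045 ]
lipR [ 0.6009 -0.0546  0.045 ]
RLf [0.5931 0.0755 0.022 ]
RRf [ 0.5817 -0.0648  0.022 ]
RLn [0.3239 0.0967 0.022 ]
RRn [ 0.3126 -0.0416  0.022 ]
xl [0.3087 0.106  0.022 ]
xr [ 0.2959 -0.0445  0.022 ]
piv [0.5414 0.1015 0.042 ]
post [0.6061 0.1213 0.086 ]
nearL [0.4647 0.0776 0.045 ]
nearR [ 0.4557 -0.0354  0.045 ]
stop [0.3643 0.0263 0.04  ]
S lipL [0.6064 0.0675 0.045 ]
S lipR [ 0.6009 -0.0523  0.045 ]
S post [0.6045 0.121  0.086 ]
S piv [0.5392 0.0972 0.042 ]
S xl [0.307  0.1029 0.022 ]
S xr [ 0.2948 -0.0474  0.022 ]
S RRf [ 0.581  -0.0662  0.022 ]
RLn -4.483552774311139 0.27000489132092875
RRn -4.937899366088097 0.27008903268265416
nearL -5.197211122089732 0.14649859291274075
nearR -7.527040163377955 0.14639310322853413
lipR -4.684059859803121 0.11936936798182295
RRf -4.644485269606108 0.14083284772849985
RRn -4.678222444770616 0.1386913512631047
```

The bay yaw is about -4.7° with its origin near (0.438, 0.0175). The tray is centred at bay x of about 89 mm and the keeper is at about -0.39. These fit the stated sizes and ranges. I'm closing the fingers and moving beyond the lip.

Call:
carry_out:
  motion:
    - [0,0,0,0,0,-0.83,0]
    - [0,0,0,0,0,-0.83,0]
    - [0,0,0,0,0,-0.83,0]
    - [-25.4,-25.4,0,0,0,0,0]
    - [-25.4,-25.4,0,0,0,0,0]
    - [-25.4,-25.4,0,0,0,0,0]
    - [-25.4,-25.4,0,0,0,0,0]
    - [-25.4,-25.4,0,0,0,0,0]

```text
time_s: 0.87
position: [0.2861, 0.4111, 0.2312]
orientation: [-3.141, -0.0, 3.061]
wrist_force: [0.8, 0.4, 0.3]
gripper_width: 0.0001
gripper_force: 0.0
```

Call:
carry_out:
  motion:
    - [-25.4,-25.4,0,0,0,0,0]
    - [-25.4,-25.4,0,0,0,0,0]
    - [-25.4,-25.4,0,0,0,0,0]
    - [-25.4,-25.4,0,0,0,0,0]
    - [-25.4,-25.4,0,0,0,0,0]
    - [-25.4,-25.4,0,0,0,0,0]
    - [-25.4,-25.4,0,0,0,0,0]
    - [-25.4,-25.4,0,0,0,0,0]

```text
time_s: 1.53
position: [0.4723, 0.1918, 0.2313]
orientation: [-3.142, 0.0, 3.06]
wrist_force: [0.3, 1.3, 0.6]
gripper_width: -0.0
gripper_force: 0.0
```

Call:
carry_out:
  motion:
    - [-25.4,-25.4,0,0,0,0,0]
    - [-25.4,-25.4,0,0,0,0,0]
    - [-25.4,-25.4,0,0,0,0,0]
    - [-25.4,-25.4,0,0,0,0,0]
    - [-25.4,-25.4,0,0,0,0,0]
    - [-25.4,-25.4,0,0,0,0,0]
    - [-25.4,-25.4,0,0,0,0,0]
    - [0,0,30,0,0,0,0]

```text
time_s: 2.2
position: [0.6389, -0.0032, 0.2053]
orientation: [-3.14, 0.008, 3.057]
wrist_force: [1.7, -0.2, 0.1]
gripper_width: 0.0002
gripper_force: 0.0
```

Call:
carry_out:
  motion:
    - [0,0,30,0,0,0,0]
    - [0,0,30,0,0,0,0]
    - [0,0,30,0,0,0,0]
    - [0,0,30,0,0,0,0]
    - [0,0,25,0,0,0,0]
    - [0,0,20,0,0,0,0]
    - [0,0,10,0,0,0,0]
    - [0,0,0,0,0,0,0]

```text
time_s: 2.87
position: [0.633, 0.0019, 0.024]
orientation: [3.142, -0.004, 3.06]
wrist_force: [-0.5, -0.3, -0.5]
gripper_width: -0.0001
gripper_force: 0.0
```

Run:
```python
from h import *
a=[cv2.resize(capture("top")["color"][150:230,230:350],None,fx=4,fy=4,interpolation=2),cv2.resize(capture("side")["color"][150:270,230:350],None,fx=2.667,fy=2.667,interpolation=2)[:320]]
print(get_obs())
cv2.imwrite("pics/d1.png",np.hstack([a[0],a[1][:320,:320]]))
```

```text
{'time_s': 2.9667, 'qpos': array([-1.18470100e-01,  4.11359220e-01,  1.53483101e+00, -1.27057068e-04,
        1.19487508e+00, -1.60779839e+00]), 'qd': array([-0.00037802, -0.01888034, -0.01384087,  0.00137234,  0.00129488,
        0.0006546 ]), 'joint_torque': array([-5.79347753e-02, -8.45519042e+01, -4.77984416e+01, -3.18678562e-03,
       -1.28826164e-01,  1.42711779e-04]), 'position': array([0.63460001, 0.0017689 , 0.02714215]), 'orientation': array([-3.14145502e+00,  5.22600267e-04,  3.06017127e+00]), 'wrist_force': array([-0.2016506 ,  0.21428405,  0.56585061]), 'moment': array([ 0.02982551,  0.01416381, -0.0069044 ]), 'gripper_force': 0.0, 'gripper_width': 2.8241035246248492e-05}
```

View pics/d1.png

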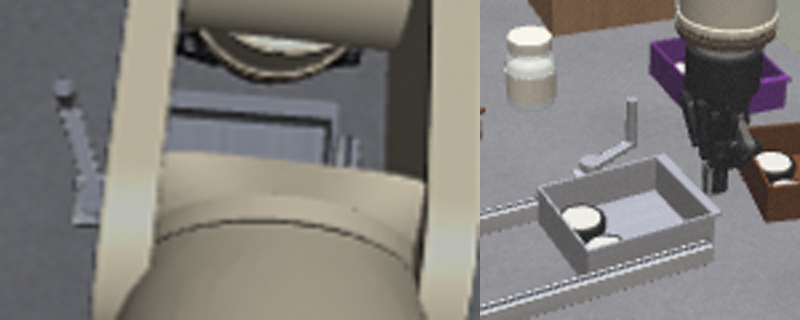

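The finger stands beyond the lip at pics/d1 (713,190), clear of everything. I'm lowering slightly and pulling until it touches.

Call:
carry_out:
  motion:
    - [0,0,5,0,0,0,0]
    - [5,0,0,0,0,0,0]
    - [5,0,0,0,0,0,0]
    - [3,0,0,0,0,0,0]
    - [3,0,0,0,0,0,0]
    - [3,0,0,0,0,0,0]
    - [2,0,0,0,0,0,0]
    - [2,0,0,0,0,0,0]

```text
time_s: 3.63
position: [0.6117, 0.0036, 0.0219]
orientation: [-3.141, 0.002, 3.06]
wrist_force: [5.6, -0.5, -0.6]
gripper_width: -0.0
gripper_force: 3.0
```

Call:
carry_out:
  motion:
    - [2,0,0,0,0,0,0]
    - [3,0,0,0,0,0,0]
    - [3,0,0,0,0,0,0]
    - [3,0,0,0,0,0,0]
    - [3,0,0,0,0,0,0]
    - [3,0,0,0,0,0,0]
    - [3,0,0,0,0,0,0]
    - [3,0,0,0,0,0,0]

```text
time_s: 4.3
position: [0.5888, 0.0054, 0.0218]
orientation: [-3.141, 0.002, 3.06]
wrist_force: [5.9, -0.0, -0.3]
gripper_width: 0.0001
gripper_force: 3.0
```

Call:
carry_out:
  motion:
    - [5,0,0,0,0,0,0]
    - [5,0,0,0,0,0,0]
    - [5,0,0,0,0,0,0]
    - [5,0,0,0,0,0,0]
    - [5,0,0,0,0,0,0]
    - [5,0,0,0,0,0,0]
    - [5,0,0,0,0,0,0]
    - [5,0,0,0,0,0,0]

```text
time_s: 4.97
position: [0.5489, 0.0087, 0.0219]
orientation: [-3.141, 0.002, 3.06]
wrist_force: [5.6, -1.3, -0.2]
gripper_width: 0.0001
gripper_force: 3.0
```

Call:
carry_out:
  motion:
    - [3,0,0,0,0,0,0]
    - [2,0,0,0,0,0,0]
    - [2,0,0,0,0,0,0]
    - [1,0,0,0,0,0,0]
    - [1,0,0,0,0,0,0]
    - [1,0,0,0,0,0,0]
    - [1,0,0,0,0,0,0]
    - [1,0,0,0,0,0,0]

```text
time_s: 5.63
position: [0.5371, 0.0097, 0.0219]
orientation: [-3.141, 0.002, 3.06]
wrist_force: [6.1, -1.0, 0.0]
gripper_width: 0.0003
gripper_force: 3.0
```

Call:
carry_out:
  motion:
    - [1,0,0,0,0,0,0]
    - [1,0,0,0,0,0,0]
    - [1,0,0,0,0,0,0]
    - [1,0,0,0,0,0,0]
    - [1,0,0,0,0,0,0]
    - [1,0,0,0,0,0,0]
    - [0,0,0,0,0,0,0]

```text
time_s: 6.22
position: [0.531, 0.0102, 0.0218]
orientation: [-3.141, 0.002, 3.06]
wrist_force: [4.9, 0.1, -0.5]
gripper_width: 0.0001
gripper_force: 2.2
```

Run:
```python
from h import *
a=cv2.resize(capture("side")["color"][190:270,190:310],None,fx=6,fy=6,interpolation=2)
print(get_obs()["wrist_force"])
cv2.imwrite("pics/e1.png",a)
```

```text
[ 5.07729442 -0.06708273  0.21967155]
```

View pics/e1.png

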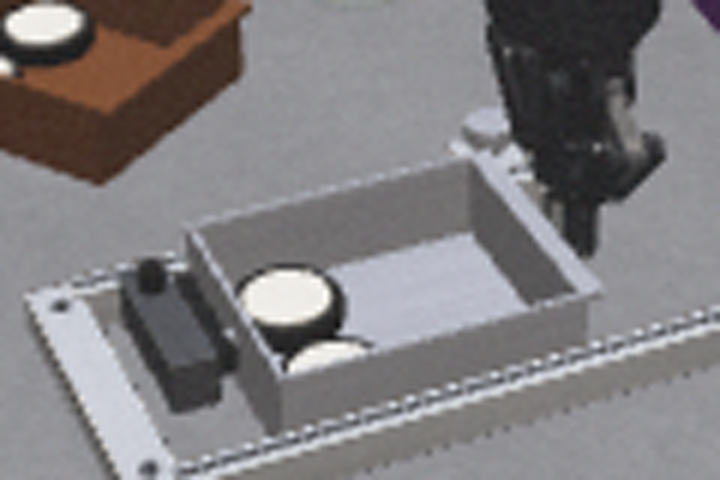

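The tray, with its near wall at about (235,330), is a few millimetres short of the pad, and the finger is on the lip at (580,240). I'll feel forward in small steps.

Call:
carry_out:
  motion:
    - [1,0,0,0,0,0,0]
    - [1,0,0,0,0,0,0]
    - [1,0,0,0,0,0,0]
    - [0,0,0,0,0,0,0]

```text
time_s: 6.6
position: [0.5281, 0.0104, 0.0218]
orientation: [-3.141, 0.002, 3.06]
wrist_force: [4.6, -1.0, -0.5]
gripper_width: -0.0003
gripper_force: 2.6
```

Call:
carry_out:
  motion:
    - [1,0,0,0,0,0,0]
    - [1,0,0,0,0,0,0]
    - [0,0,0,0,0,0,0]

```text
time_s: 6.85
position: [0.5261, 0.0106, 0.0219]
orientation: [-3.141, 0.002, 3.06]
wrist_force: [5.0, -0.7, -0.2]
gripper_width: 0.0002
gripper_force: 2.7
```

Call:
carry_out:
  motion:
    - [1,0,0,0,0,0,0]
    - [1,0,0,0,0,0,0]
    - [0,0,0,0,0,0,0]

```text
time_s: 7.1
position: [0.5241, 0.0107, 0.0218]
orientation: [-3.141, 0.002, 3.06]
wrist_force: [5.5, -0.4, 0.6]
gripper_width: -0.0
gripper_force: 2.7
```

Call:
carry_out:
  motion:
    - [1,0,0,0,0,0,0]
    - [0.5,0,0,0,0,0,0]
    - [0,0,0,0,0,0,0]

```text
time_s: 7.35
position: [0.5227, 0.0109, 0.0218]
orientation: [-3.141, 0.002, 3.06]
wrist_force: [4.5, -1.0, -0.3]
gripper_width: -0.0004
gripper_force: 3.0
```

Call:
carry_out:
  motion:
    - [0.8,0,0,0,0,0,0]
    - [0.8,0,0,0,0,0,0]
    - [0,0,0,0,0,0,0]

```text
time_s: 7.6
position: [0.5216, 0.011, 0.022]
orientation: [-3.142, 0.003, 3.06]
wrist_force: [9.8, -0.0, -2.4]
gripper_width: -0.0001
gripper_force: 5.1
```

Call:
carry_out:
  motion:
    - [0.8,0,0,0,0,0,0]
    - [0,0,0,0,0,0,0]

```text
time_s: 7.77
position: [0.5211, 0.0111, 0.0221]
orientation: [3.142, 0.004, 3.06]
wrist_force: [12.9, -0.4, -2.2]
gripper_width: -0.0003
gripper_force: 6.2
```

Contact. I'm pressing a little more and holding.

Call:
carry_out:
  motion:
    - [0.5,0,0,0,0,0,0]
    - [0,0,0,0,0,0,0]
    - [0,0,0,0,0,0,0]
    - [0,0,0,0,0,0,0]
    - [0,0,0,0,0,0,0]
    - [0,0,0,0,0,0,0]
    - [0,0,0,0,0,0,0]
    - [0,0,0,0,0,0,0]

```text
time_s: 8.43
position: [0.5209, 0.0111, 0.0222]
orientation: [-3.142, 0.004, 3.06]
wrist_force: [14.9, 0.0, -2.8]
gripper_width: -0.0
gripper_force: 7.2
```

About 9.5 N on the stop, held for more than 0.6 s. I'm backing off, rising, moving above the keeper post and opening to 30 mm.

Call:
carry_out:
  motion:
    - [-1,0,0,0,0,0,0]
    - [-3,0,0,0,0,0,0]
    - [-8,0,0,0,0,0,0]
    - [-8,0,0,0,0,0,0]
    - [0,0,-25,0,0,0,0]
    - [0,0,-35,0,0,0,0]
    - [0,0,-35,0,0,0,0]
    - [0,0,-25,0,0,0,0]

```text
time_s: 9.1
position: [0.54, 0.0095, 0.1442]
orientation: [-3.141, 0.002, 3.06]
wrist_force: [1.3, 0.0, 1.0]
gripper_width: -0.0002
gripper_force: 0.0
```

Call:
carry_out:
  motion:
    - [-11,23,0,0,0,0,30]
    - [-11,23,0,0,0,0,30]
    - [-11,23,0,0,0,0,30]
    - [-11,23,0,0,0,0,30]
    - [-10,24,0,0,0,-0.9,30]
    - [0,0,0,0,0,-1,30]
    - [0,0,0,0,0,-1,30]
    - [0,0,0,0,0,-1,30]

```text
time_s: 9.77
position: [0.6029, 0.1214, 0.1408]
orientation: [3.142, -0.001, -2.878]
wrist_force: [-0.1, -0.7, 0.4]
gripper_width: 0.0302
gripper_force: 0.0
```

Call:
carry_out:
  motion:
    - [0,0,0,0,0,-0.46,30]
    - [0,0,0,0,0,0,30]

```text
time_s: 9.93
position: [0.6028, 0.1209, 0.141]
orientation: [3.142, -0.001, -2.84]
wrist_force: [0.0, 0.2, -0.8]
gripper_width: 0.0299
gripper_force: 0.0
```

Run:
```python
from h import *
t=capture("top");s=capture("side")
a=cv2.resize(t["color"][150:250,215:315],None,fx=4,fy=4,interpolation=2)
b=cv2.resize(s["color"][150:250,210:310],None,fx=4,fy=4,interpolation=2)
print(get_obs()["position"],get_obs()["orientation"])
cv2.imwrite("pics/f1.png",np.hstack([a,b]))
```

```text
[0.60264756 0.12081008 0.14110334] [ 3.14158006e+00 -4.81536519e-04 -2.84445850e+00]
```

View pics/f1.png

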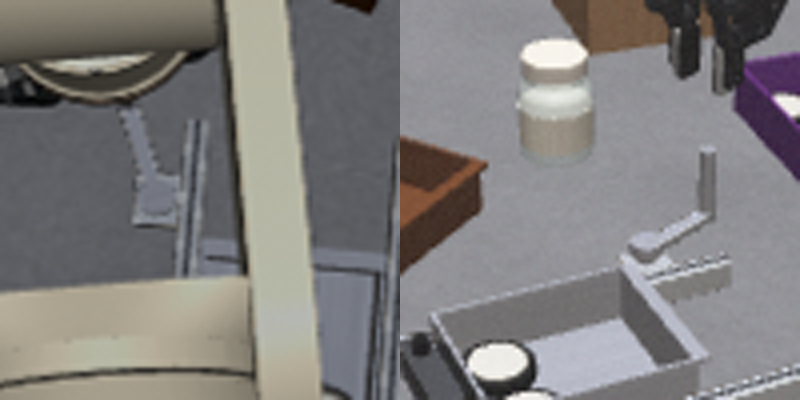

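The tray is against the stop. In the side half the fingers at (684,70) and (723,88) straddle the post, whose top is at (708,150). I'm descending to z of about 0.058.

Call:
carry_out:
  motion:
    - [0,0,20,0,0,0,30]
    - [0,0,20,0,0,0,30]
    - [0,0,10,0,0,0,30]
    - [0,0,8,0,0,0,30]
    - [0,0,8,0,0,0,30]
    - [0,0,8,0,0,0,30]
    - [0,0,9,0,0,0,30]
    - [0,0,0,0,0,0,30]

```text
time_s: 10.7
position: [0.6018, 0.1207, 0.0567]
orientation: [3.141, -0.002, -2.843]
wrist_force: [-0.5, 0.3, 0.1]
gripper_width: 0.0301
gripper_force: 0.0
```

Run:
```python
from h import *
t=capture("top");s=capture("side")
b=cv2.resize(s["color"][160:240,230:330],None,fx=6,fy=6,interpolation=2)
print(get_obs()["position"],get_obs()["wrist_force"])
cv2.imwrite("pics/g1.png",b)
```

```text
[0.60241875 0.12082226 0.05827058] [-0.11640979  0.27337273  0.38391114]
```

View pics/g1.png

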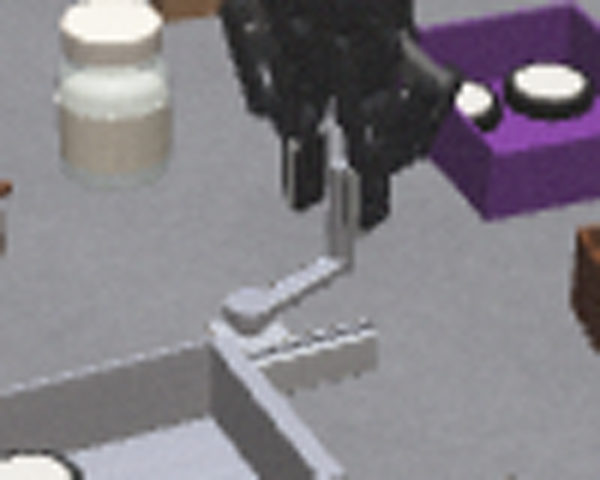

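The post at (340,190) sits between the fingers at (303,180) and (370,190). I'm swinging the arm.

Call:
carry_out:
  motion:
    - [-1,-3,0,0,0,0,30]
    - [-1,-3,0,0,0,0,30]
    - [0,-3,0,0,0,0,30]
    - [1,-5.7,0,0,0,1,30]
    - [1,-5.7,0,0,0,1,30]
    - [1,-5.7,0,0,0,1,30]
    - [1,-5.7,0,0,0,1,30]
    - [1,-5.7,0,0,0,1,30]

```text
time_s: 11.47
position: [0.6057, 0.0838, 0.0586]
orientation: [3.141, 0.0, 3.0]
wrist_force: [-1.7, 2.7, 1.0]
gripper_width: 0.0303
gripper_force: 1.2
```

Call:
carry_out:
  motion:
    - [1,-5.7,0,0,0,1,30]
    - [1,-5.7,0,0,0,1,30]
    - [1,-5.7,0,0,0,1,30]
    - [1,-5.7,0,0,0,1,30]
    - [1,-5.7,0,0,0,1,30]
    - [1,-5.7,0,0,0,1,30]
    - [1,-5.7,0,0,0,1,30]
    - [0,0,0,0,0,0,30]

```text
time_s: 12.13
position: [0.5837, 0.0499, 0.0586]
orientation: [3.141, 0.0, 2.388]
wrist_force: [0.2, -0.5, 0.9]
gripper_width: 0.0303
gripper_force: 0.0
```

```bash
cat >> h.py <<'E'
def arc():
    o=get_obs();P=o["position"][:2];y=o["orientation"][2];B=-np.radians(4.7)
    e=np.array([np.cos(B),np.sin(B)]);n=np.array([-e[1],e[0]]);d=P-np.array([.4383,.0175]);b=np.array([d@e,d@n])
    v=b-[.095,.092];th=np.arctan2(-v[1],v[0]);r=np.hypot(*v)
    tx=np.array([np.cos(y),np.sin(y)]);ty=np.array([np.sin(y),-np.cos(y)])
    piv=np.array([.4383,.0175])+.095*e+.092*n-P
    print("bay",b.round(4),"theta tcp",th.round(3),"r",r.round(4),"pivot in tool",(piv@tx).round(4),(piv@ty).round(4),"tool theta",(B+np.pi-y)%(2*np.pi),o["wrist_force"].round(1),o["position"][2])
E
python3 -c "
from h import *
arc()"
```

```text
bay [0.1422 0.0442] theta tcp 0.791 r 0.0672 pivot in tool 0.0667 0.008 tool theta 0.6712759021599548 [ 0.2 -0.5  0.9] 0.058624864583859425
```

Call:
carry_out:
  motion:
    - [1,-5.7,0,0,0,1,30]
    - [1,-5.7,0,0,0,1,30]
    - [1,-5.7,0,0,0,1,30]
    - [1,-5.7,0,0,0,1,30]
    - [1,-5.7,0,0,0,1,30]
    - [1,-5.7,0,0,0,1,30]
    - [1,-5.7,0,0,0,1,30]
    - [1,-5.7,0,0,0,1,30]

```text
time_s: 12.8
position: [0.5415, 0.0353, 0.0586]
orientation: [3.141, 0.0, 1.694]
wrist_force: [1.7, 1.3, -0.8]
gripper_width: 0.03
gripper_force: 1.2
```

Call:
carry_out:
  motion:
    - [1,-5.7,0,0,0,1,30]
    - [0.5,-2.85,0,0,0,0.5,30]
    - [0.5,-2.85,0,0,0,0.5,30]
    - [0.2,-1.15,0,0,0,0.2,30]
    - [0.2,-1.15,0,0,0,0.2,30]
    - [0.2,-1.15,0,0,0,0.2,30]
    - [0.2,-1.15,0,0,0,0.2,30]
    - [0,0,0,0,0,0,30]

```text
time_s: 13.47
position: [0.5252, 0.0376, 0.0584]
orientation: [3.141, 0.0, 1.45]
wrist_force: [1.4, 0.9, 0.5]
gripper_width: 0.0301
gripper_force: 0.7
```

```bash
python3 -c "
from h import *
arc()"
```

```text
bay [0.085  0.0272] theta tcp 1.724 r 0.0656 pivot in tool 0.0652 0.0075 tool theta 1.6092108190988768 [1.4 0.9 0.5] 0.058423284077356155
```

Call:
carry_out:
  motion:
    - [0.2,-1.15,0,0,0,0.2,30]
    - [0.2,-1.15,0,0,0,0.2,30]
    - [0.2,-1.15,0,0,0,0.2,30]
    - [0.2,-1.15,0,0,0,0.2,30]
    - [0.2,-1.15,0,0,0,0.2,30]
    - [0.2,-1.15,0,0,0,0.2,30]
    - [0.2,-1.15,0,0,0,0.2,30]
    - [0,0,0,0,0,0,30]

```text
time_s: 14.13
position: [0.5172, 0.0405, 0.0583]
orientation: [-3.141, 0.0, 1.327]
wrist_force: [0.8, -0.0, 0.7]
gripper_width: 0.0302
gripper_force: 0.4
```

Call:
carry_out:
  motion:
    - [0.1,-0.8,0,0,0,0.14,30]
    - [0.1,-0.8,0,0,0,0.14,30]
    - [0.1,-0.8,0,0,0,0.14,30]
    - [0,0,0,0,0,0,30]

```text
time_s: 14.47
position: [0.5151, 0.0414, 0.0582]
orientation: [-3.141, 0.0, 1.291]
wrist_force: [0.4, 0.3, -0.4]
gripper_width: 0.0301
gripper_force: 0.5
```

Call:
carry_out:
  motion:
    - [0.1,-0.8,0,0,0,0.14,30]
    - [0.1,-0.8,0,0,0,0.14,30]
    - [0.1,-0.6,0,0,0,0.1,30]

```text
time_s: 14.72
position: [0.5132, 0.0423, 0.0583]
orientation: [3.142, 0.0, 1.258]
wrist_force: [2.8, 0.9, -0.2]
gripper_width: 0.0298
gripper_force: 1.0
```

Call:
carry_out:
  motion:
    - [0.1,-0.6,0,0,0,0.1,30]
    - [0.1,-0.6,0,0,0,0.1,30]

```text
time_s: 14.88
position: [0.5121, 0.0428, 0.0583]
orientation: [-3.142, 0.0, 1.241]
wrist_force: [3.0, 0.8, -0.4]
gripper_width: 0.0297
gripper_force: 1.0
```

Call:
carry_out:
  motion:
    - [0.1,-0.6,0,0,0,0.1,30]
    - [0.1,-0.6,0,0,0,0.1,30]

```text
time_s: 15.05
position: [0.511, 0.0434, 0.0583]
orientation: [-3.142, 0.0, 1.223]
wrist_force: [2.2, 0.5, -0.9]
gripper_width: 0.0301
gripper_force: 1.0
```

Run:
```python
from h import *
arc()
s=capture("side")
cv2.imwrite("pics/h1.png",cv2.resize(s["color"][175:265,200:320],None,fx=6,fy=6,interpolation=2))
```

```text
bay [0.0703 0.0317] theta tcp 1.959 r 0.0651 pivot in tool 0.0646 0.008 tool theta 1.8364097815240323 [ 2.2  0.5 -0.9] 0.05827120927398463
```

Call:
carry_out:
  motion:
    - [0.1,-0.6,0,0,0,0.1,30]
    - [0.1,-0.6,0,0,0,0.1,30]

```text
time_s: 15.27
position: [0.5103, 0.0439, 0.0584]
orientation: [3.141, -0.0, 1.206]
wrist_force: [7.6, -0.8, -4.6]
gripper_width: 0.0297
gripper_force: 3.7
```

The force stepped up, so the post is on the lip. I'm backing off to mid-cage and lifting.

Call:
carry_out:
  motion:
    - [0,1,0,0,0,0,30]
    - [0,3,0,0,0,0,30]
    - [0,5,0,0,0,0,30]
    - [0,0,0,0,0,0,30]
    - [0,0,-10,0,0,0,30]
    - [0,0,-20,0,0,0,30]
    - [0,0,-30,0,0,0,30]
    - [0,0,-30,0,0,0,30]

```text
time_s: 15.93
position: [0.5178, 0.0408, 0.1496]
orientation: [-3.14, 0.001, 1.207]
wrist_force: [0.4, 1.0, 0.3]
gripper_width: 0.0301
gripper_force: 0.0
```

Call:
carry_out:
  motion:
    - [0,0,-25,0,0,0,30]
    - [0,35,0,0,0,0,30]
    - [0,35,0,0,0,0,30]
    - [0,35,0,0,0,0,30]
    - [0,0,0,0,0,0,30]

```text
time_s: 16.35
position: [0.6201, 0.0012, 0.1727]
orientation: [3.141, 0.001, 1.205]
wrist_force: [0.5, 0.4, -0.1]
gripper_width: 0.0304
gripper_force: 0.0
```

Run:
```python
from h import *
s=capture("side");t=capture("top")
print(get_obs()["wrist_force"],get_obs()["position"])
cv2.imwrite("pics/i1.png",np.hstack([cv2.resize(s["color"][185:265,200:300],None,fx=4.5,fy=4.5,interpolation=2),cv2.resize(t["color"][185:265,250:320],None,fx=4.5,fy=4.5,interpolation=2)]))
```

```text
[-0.9838851   0.93637425 -1.25125463] [0.61684076 0.00291873 0.1729644 ]
```

View pics/i1.png

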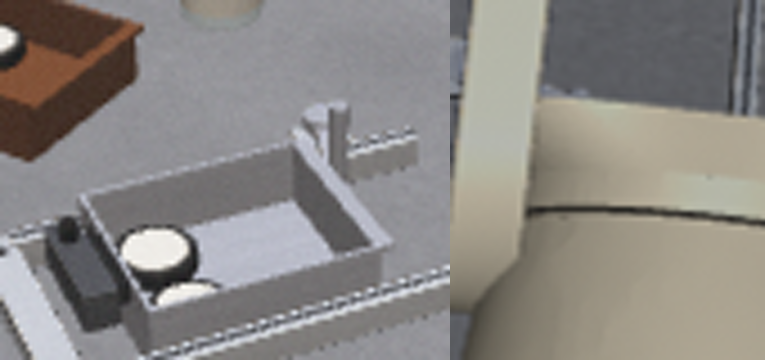

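The post at (338,140) stands against the lip, and the tray is against the pad at (125,280). The fingers are clear, so I'm handing in.

```bash
python3 -c "
from h import *
print(hand_in())"
```

```text
the job is handed in; nothing more can be done
None
```

I dragged the tray home, pressed it on the stop at an estimated 9.5 N for over half a second, swung the retaining post onto the far lip (contact felt), released it and handed in at about 16.5 s; no verdict came back.

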